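Lock an instrument case with its D-spindle knob

ROBOT

A 6-joint arm with a two-finger parallel gripper is mounted at the origin on the work surface. World frame = base frame: x ahead of the robot, y to its left, z up, the work surface at z = 0. Lengths are in m, angles in rad, forces in N, time in s.
With the tool pointing down it reaches from about 0.35 to 0.8 m from the base axis. Payload 7.3 kg.
Tool frame: the origin (TCP) lies between the finger pads; the fingertips stand 25 mm ahead of it and the grasp point (between the pads) lies 6 mm ahead of it (r.tip_extent is the distance from the TCP to the fingertips, in m); z points along the fingers, y is the line along which they close (so a half turn about z gives the same grasp; the last joint's range is limited). The gripper opens to 85 mm and grips with 20 to 120 N. Pads are 22 mm wide; open, the fingers measure 114 mm over their backs; the gripper's body (76 mm by 85 mm) begins 54 mm behind the grasp point. The pads swing forward as they close: fully open they stand 13 mm farther back than shut.
Start: joints at [-1.425, 0.342, 1.524, -0, 1.275, -0.146], TCP at [0.151, -0.503, 0.256] pointing down, gripper open.
Joint ranges: [-2.53, 2.53], [-0.77, 2.02], [0.04, 2.7], [-1, 4.14], [0.28, 2.66], [-3.11, 3.11]. Speed limits (rad/s): [2.57, 2.57, 3.14, 3.14, 3.14, 3.14].

INTERFACE

Orientations are given as a unit quaternion [x, y, z, w].
In Python, from workcell import r, command_gripper, optics gives the robot as it stands. The module is installed in compiled form; this text tells all that it offers. Calls block until the motion is done:
- r.reach(position, orientation): joint-space move of the TCP to a pose.
- r.move_straight(position, orientation=None, speed=0.15, max_force=None): straight line of the TCP; orientation=None keeps the orientation; speed is the mean speed in m/s. With max_force (N) it stops when the force on the tool has changed by that much, and returns True; else False.
- r.movej(angles): joint-space move.
- command_gripper(opening, force=None): finger opening in m; force is the grip in N (None keeps the last); returns when the fingers have stopped.
- r.hold(seconds).
- r.solve_ik(position, orientation): joint angles nearest the present ones, or None.
- r.read_state(): the state.
- optics.get_image(name): name is "scene" or "top"; returns (picture, depth): 384x512x3 uint8, red, green, blue; 384x512 float32, m along the optical axis (not along the pixel's ray), 0 where there is no reading.
- optics.camera_model(name): a dict with "K" (3x3 intrinsics, pixels), "k1" (the pictures are not rectified: a ray, as slopes to the right and down, at radius r is drawn at 1 + k1 r^2 times it, then the intrinsics apply), "R" (3x3) and "t" (3): a world point X has camera coordinates R X + t. Camera axes: x right, y down, z forward; pixel columns grow to the right and rows downward; lengths in m; the calibration is good to about 2 mm. A picture is of the moment at which its call begins. camera_model takes no time and is no camera call.
A pose or a line that the arm cannot do raises r.PlanningError and nothing moves.
- r.finish_job(): hands the job in; it is judged then, once.
The state is a dict: "time_s": time; "joint_positions": joint angles; "dq": joint speeds; "tau": joint torques, N m; "eef_pos": TCP position; "eef_rot": TCP orientation; "contact_force": force on the tool from outside, world axes, zero at the start; "torque": the same for the moment, N m; "grip_width": finger opening in m; "grip_force": force on a finger pad.
Only numpy, scipy, OpenCV 4.12 (cv2) and the standard library are available. Lean on these libraries where they do the work, as an engineer would, in place of code of your own. Each camera call takes 0.05 s, during which the arm holds its last target. There are 200 camera calls.

TASK

Lock up the wooden instrument case: swing its brass hasp down flat so that the eye lies round the steel spindle, then take the loose brass knob, turn it so that its flat matches the flat of the D-shaped spindle, and push it onto the spindle until the springy collar underneath is pressed fully down. Finish while still holding the knob pressed down (do not let go: someone else will slip in the cotter ring), and leave the other stock on the counter where it lies.

Things in the scene. Friction and masses are not known exactly. Their poses are not given: they have to be found in the camera images.
- hasp_hinge (a point): Middle of the hasp's hinge pin, 72 mm above the counter, on the fixed wooden case (240 x 280 mm, flat top 70 mm above the counter, dark lid on its -y half). Its axes are the case's: z up, x along the pin; y runs horizontally from the hinge to the spindle, whose axis is 80 mm away along +y.
- hasp (a joint): Angle of the brass hasp, rad: 0 = flat on the case, eye round the spindle; 1.57 = upright; turns about hasp_hinge +x. Stiff hinge (0.11 N m): it stays where it is left. Strap 3 mm thick, 30 mm wide, plain from 5 to 53 mm from the pin; then a round eye, 54 mm across outside, 40 mm inside, centred 80 mm from the pin; length 107 mm.
- hasp_eye (a point): Centre of the hasp's eye (mid-thickness), 80 mm from the hinge pin; turns with the hasp: its y points from hinge to eye, its z is the face that is up when the hasp lies flat (pushing on this face shuts the hasp).
- spindle_seat (a point): On the axis of the case's upright steel D-shaped spindle, 80 mm above the counter, level with the unpressed collar's top. z up; x points out of the spindle's flat (other angle each start). Spindle: 24 mm diameter, flat 6 mm from the axis, ending 18 mm above this point; its top 7 mm taper to radius 8.5 mm (flat 3 mm from the axis). Too stiff to turn (3 N m): treat as fixed.
- collar (a joint): How far the sprung brass collar (34 mm across) round the spindle's foot is pressed down, in m: 0 = up, 0.0055 = fully down on its stop. The spring pushes up with 3 N at 0 and 5.5 N at the stop.
- knob: The loose brass knob, upright on the counter at the start, about 0.2 kg, 57 mm tall; origin at the centre of its underside, z up. A skirt 28 mm high, 54 mm across, has one side cut flat 19 mm from the axis; x points out of this flat. On top is a grip bar 36 mm long (along x), 16 mm wide (along y), 28 to 54 mm above the underside, with a small dark stud on its +x end.
- knob_grip (a point): Centre of the knob's grip bar, 41 mm above the knob's underside, same axes as the knob. Pinch the bar across y (16 mm).
- knob_foot (a point): Centre of the knob's underside, knob's axes. Here opens a D-shaped bore, 25 mm deep, radius 13.5 mm, flat 8 mm from the axis on the +x side: it goes on with knob x along spindle_seat x (to 0.15 rad), axes in line to about 1.5 mm. Level with spindle_seat when resting on the unpressed collar, 5.5 mm below when fully down; it never touches the flat hasp.
- grate: Bystander: round brass scupper grate, 110 mm across, 8 mm thick; origin at the centre of its underside.
- ring_a: Bystander: bronze cotter ring, 38 mm across, 6 mm thick; origin at the centre of its underside.
- ring_b: Bystander: a second bronze cotter ring, the same size; origin at the centre of its underside.
- swivel: Bystander: brass spinnaker swivel, 90 mm long (along x), 20 mm high; origin under its middle.
- slide_bolt: Bystander: tarnished slide bolt on a brass track, 120 x 45 mm, 43 mm high, the bolt sticking out to +x; origin under its middle.
Mind the look-alikes: they are no part of the job. Of the things shaped like the knob, the brass one is meant.

How it is judged:
By the outcome, as a careful person would: the job done as asked, in the order asked, and still so for the second after the job is handed in, while the arm keeps its last pose, push and grip.
It also fails if it takes over 61 s, if anything falls off the work surface, if the arm or the gripper's body presses on something with over 40 N, if the wrist force passes 120 N, or if a joint passes its speed limit or range.

## Working session

There is one attempt and no reset: what is moved stays moved. The work goes in short steps, each a Python script; the robot and the scene stay as the last script left them, time stands still between calls to the robot, and variables do not carry over. Pictures are saved under pics/ and viewed, at most 10 in all, crops included, and the job is handed in when it is done.

```bash
mkdir -p pics; cat > h.py <<'E'
import numpy as np, cv2
from workcell import r, command_gripper, optics
def grab(n,tag):
    im,d=optics.get_image(n); np.savez(f'pics/{tag}.npz',im=im,d=d); cv2.imwrite(f'pics/{tag}.png',im[:,:,::-1]); return im,d
def rays(n,uv):
    m=optics.camera_model(n);K=np.array(m['K'])
    p=(np.array(uv,float).reshape(-1,2)-K[:2,2])/[K[0,0],K[1,1]]
    q=p.copy()
    for _ in range(30): q=p/(1+m['k1']*(q**2).sum(1,keepdims=True))
    return np.c_[q,np.ones(len(q))],np.array(m['R']),np.array(m['t'])
def world(n,uv,z):
    "depth z"
    q,R,t=rays(n,uv); return (q*np.array(z).reshape(-1,1)-t)@R
def plane(n,uv,h):
    "intersect with world height h"
    q,R,t=rays(n,uv); c=-R.T@t; d=q@R; return c+d*((h-c[2])/d[:,2:])
def tri(a,ua,b,ub):
    A=[];B=[]
    for n,u in((a,ua),(b,ub)):
        q,R,t=rays(n,u); d=(q@R)[0]; d/=np.linalg.norm(d); P=np.eye(3)-np.outer(d,d); A.append(P);B.append(P@(-R.T@t))
    X=np.linalg.solve(sum(A),sum(B)); return X
E
python3 - <<'E'
from h import *
for n in('scene','top'):
    grab(n,n+'0'); m=optics.camera_model(n); print(n,m)
a=[cv2.imread(f'pics/{n}0.png') for n in('scene','top')]
cv2.imwrite('pics/scene0b.png',cv2.resize(a[0],(800,600)));cv2.imwrite('pics/top0b.png',cv2.resize(a[1],(800,600)))
print(r.read_state())
E
```

```text
scene {'K': array([[390.7054378 ,   0.        , 248.33136301],
       [  0.        , 390.7054378 , 191.73102733],
       [  0.        ,   0.        ,   1.        ]]), 'k1': 0.04395718450908969, 'R': array([[-0.81620859,  0.57770566,  0.00772719],
       [ 0.32616764,  0.47178125, -0.81916855],
       [-0.47688385, -0.66609205, -0.5735008 ]]), 't': array([ 0.49667565, -0.07100837,  1.16084008])}
top {'K': array([[453.24182665,   0.        , 248.75275056],
       [  0.        , 453.24182665, 192.24850096],
       [  0.        ,   0.        ,   1.        ]]), 'k1': 0.007882666961339175, 'R': array([[ 0.01255875, -0.99966952,  0.02243057],
       [-0.99963395, -0.01308958, -0.02367752],
       [ 0.0239633 , -0.022125  , -0.99946798]]), 't': array([-0.1131066 ,  0.53704251,  1.07253403])}
{'time_s': 0.1, 'joint_positions': array([-1.42497387e+00,  3.42647171e-01,  1.52491411e+00,  6.76223791e-06,
        1.27537337e+00, -1.46066502e-01]), 'dq': array([-8.40560485e-04,  7.99863303e-05, -4.10361627e-03, -5.81367879e-04,
       -2.81980002e-04,  2.17174121e-03]), 'tau': array([ 2.01200841e-03, -4.34447658e+01, -2.46491754e+01, -1.92436260e-04,
        4.67647420e-03, -1.21527620e-05]), 'eef_pos': array([ 0.1510188 , -0.50248456,  0.25570105]), 'eef_rot': array([ 9.89368915e-01,  1.45425926e-01,  3.31586076e-06, -6.71002171e-04]), 'contact_force': array([-0.11366586, -0.50306547,  0.27782679]), 'torque': array([ 0.0421208 , -0.04641577,  0.02220232]), 'grip_force': 0.0, 'grip_width': 0.08520831152047981}
```

View pics/scene0b.png

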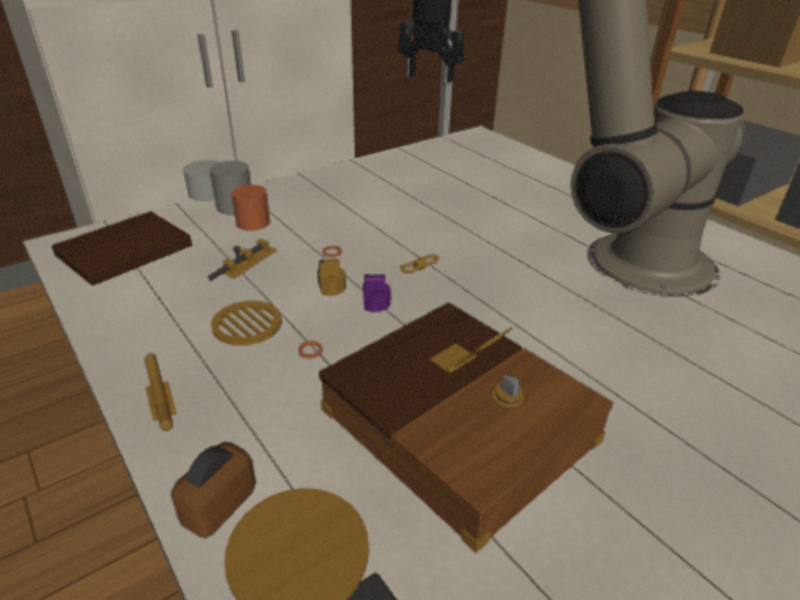

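View pics/top0b.png

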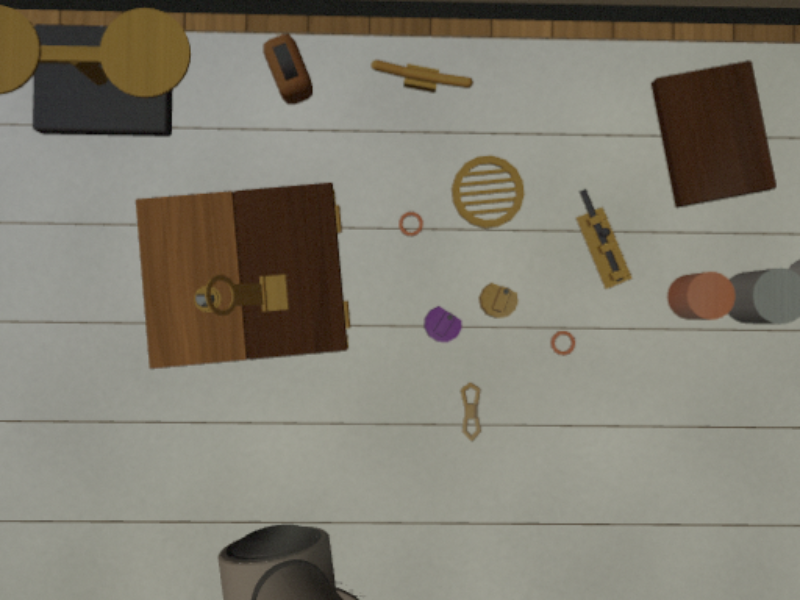

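Top view (800x600 scale): two knob-shaped things, brass at (498,300) and purple at (442,324). The brass one fits the description. The hasp's hinge is near (265,293), its eye near (220,295), and the spindle near (205,298). I'll confirm in enlarged crops.

```bash
python3 - <<'E'
import cv2
t=cv2.imread('pics/top0.png');s=cv2.imread('pics/scene0.png')
def c(im,x,y,w,h,k): return cv2.resize(im[y:y+h,x:x+w],None,fx=k,fy=k,interpolation=cv2.INTER_CUBIC)
cv2.imwrite('pics/spin.png',cv2.vconcat([c(t,115,165,80,50,10)[:300*2][:500]]))
cv2.imwrite('pics/knob.png',cv2.hconcat([c(t,300,175,40,40,10),c(s,195,155,40,40,10)]))
cv2.imwrite('pics/spins.png',c(s,265,200,80,60,10))
E
```

```text
(no output)
```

View pics/spin.png

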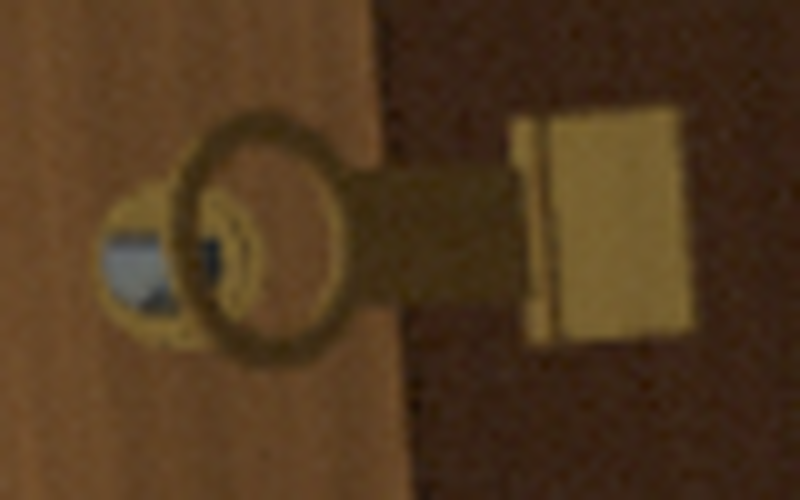

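View pics/knob.png

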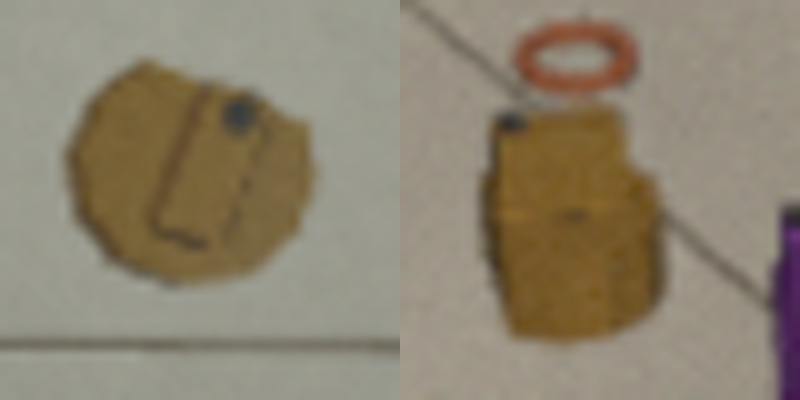

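View pics/spins.png

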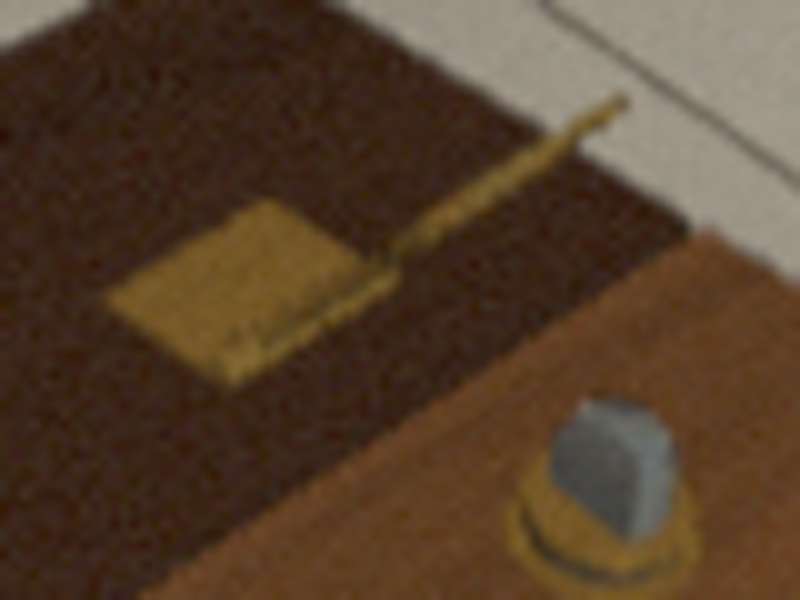

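The crops confirm it. The brass knob (top pixels about (321.5,192)) has its bar and dark stud pointing up-right, about -0.37 rad in world yaw. The hasp stands nearly upright over the case, and the spindle flat faces the scene camera. Next I'll get the poses from the point clouds.

```bash
cat >> h.py <<'E'
def cloud(n,tag):
    f=np.load(f'pics/{tag}.npz'); d=f['d']; v,u=np.mgrid[:384,:512]
    P=world(n,np.c_[u.ravel(),v.ravel()],d.ravel()); P[d.ravel()==0]=np.nan
    return P,f['im'].reshape(-1,3)
E
python3 - <<'E'
from h import *
kn=plane('top',[[321.2,191.8]],.054)[0]; print('knob rough',kn, 'tri stud',tri('top',[[324,186.3]],'scene',[[206.2,167.1]]))
hg=plane('top',[[169,188]],.072)[0]; print('hinge',hg)
np.set_printoptions(precision=4,suppress=True)
print('hinge pin tri', tri('scene',[[265+31.5,200+32.5]],'top',[[169,188]]))
print('tri spindle? top centre: scene', plane('scene',[[265+62.5,200+41]],.098))
for n in('top','scene'):
    P,C=cloud(n,n+'0')
    near=np.hypot(*(P[:,:2]-kn[:2]).T)<.035
    for lo,hi in((.02,.036),(.046,.065)):
        Q=P[near&(P[:,2]>lo)&(P[:,2]<hi)]
        rc=cv2.minAreaRect((Q[:,:2]*1000).astype(np.float32)); print(n,'knob',lo,len(Q),np.median(Q,0),rc)
    Q=P[np.hypot(*(P[:,:2]-hg[:2]).T)<.3]
    T=Q[abs(Q[:,2]-.07)<.006]; print('case',len(T),np.median(T[:,2]),cv2.minAreaRect((T[:,:2]*1000).astype(np.float32)))
    H=Q[(Q[:,2]>.1)&(Q[:,2]<.2)]; H=H[np.hypot(*(H[:,:2]-hg[:2]).T)<.1]
    H=H[:,:]; print('hasp',len(H),H.min(0),H.max(0),np.median(H,0))
    c=H.mean(0);w=np.linalg.svd(H-c)[2] if len(H)<3000 else 0;print(c,w)
E
```

```text
knob rough [ 0.54053554 -0.27100141  0.054     ] tri stud [ 0.55261773 -0.27678797  0.05479746]
hinge [0.54405984 0.07339158 0.072     ]
hinge pin tri [0.5425 0.0752 0.0694]
tri spindle? top centre: scene [[0.532  0.1527 0.098 ]]
top knob 0.02 272 [ 0.5384 -0.2633  0.0283] ((538.1456298828125, -269.5986022949219), (54.83171844482422, 45.9801025390625), 68.95661926269531)
top knob 0.046 115 [ 0.5424 -0.2707  0.0536] ((541.98291015625, -270.9430847167969), (16.4265193939209, 35.67934799194336), 71.03988647460938)
case 13087 0.06966795739811314 ((642.5807495117188, 115.6213150024414), (387.5556640625, 283.16021728515625), 5.929107666015625)
hasp 330 [0.5141 0.0921 0.1001] [0.5665 0.1593 0.1624] [0.5403 0.1124 0.1252]
[0.5402 0.1151 0.1298] [[-0.042   0.5776  0.8152]
 [ 0.9959  0.0893 -0.012 ]
 [ 0.0798 -0.8114  0.579 ]]
scene knob 0.02 152 [ 0.5474 -0.2565  0.029 ] ((543.41552734375, -263.444580078125), (44.99311065673828, 49.40724563598633), 58.9351806640625)
scene knob 0.046 80 [ 0.5446 -0.2676  0.0537] ((542.847412109375, -270.59661865234375), (18.623092651367188, 35.45001220703125), 66.64020538330078)
case 12652 0.07083103850005365 ((642.3494873046875, 114.876953125), (387.33331298828125, 285.6820373535156), 5.961411476135254)
hasp 87 [0.5189 0.0948 0.1001] [0.5682 0.159  0.162 ] [0.5517 0.1302 0.1417]
[0.5478 0.1258 0.1362] [[ 0.0006 -0.417  -0.9089]
 [-0.7686  0.5813 -0.2672]
 [ 0.6398  0.6987 -0.3201]]
```

```bash
cat >> h.py <<'E'
from scipy.spatial.transform import Rotation as Ro
def down(psi):
    "tool down, tool y along heading psi"
    y=np.array([np.cos(psi),np.sin(psi),0]);z=np.array([0,0,-1.]); return Ro.from_matrix(np.c_[np.cross(y,z),y,z]).as_quat()
E
python3 - <<'E'
from h import *
np.set_printoptions(precision=4,suppress=True)
c=plane('top',np.array([[137,200],[333,183],[347,349],[150,367]])*.64,.07)[:,:2]
yaw=[]
for a,b,o in((0,1,-90),(3,2,-90),(2,1,0),(3,0,0)):
    d=c[b]-c[a]; yaw.append(np.degrees(np.arctan2(d[1],d[0]))-o); print(np.linalg.norm(d),yaw[-1])
th=np.radians(np.mean(yaw)); ex=np.array([np.cos(th),np.sin(th)]); ey=np.array([-ex[1],ex[0]])
print('th',th,'case centre',c.mean(0))
hg=np.array([.543,.0743]); p=hg+.032*ey; print(p, 'spindle pred',hg+.08*ey)
command_gripper(0.0,40)
for ps in(th,th+np.pi):
    print(ps, r.solve_ik([*p,.2],down(ps)))
s=[ps for ps in(th,th+np.pi) if r.solve_ik([*p,.2],down(ps)) is not None]
s=min(s,key=lambda a:abs(r.solve_ik([*p,.2],down(a))[5]))
r.reach([*p,.20],down(s))
print(r.move_straight([*p,.094],speed=.06,max_force=15)); st=r.read_state(); print(st['time_s'],st['eef_pos'],st['contact_force'])
r.move_straight([*p,.2],speed=.2)
kn=[.542,-.271]
q=[a for a in(-.34+np.pi/2,-.34-np.pi/2) if r.solve_ik([*kn,.2],down(a)) is not None]; print(q,[r.solve_ik([*kn,.2],down(a))[5] for a in q])
a=min(q,key=lambda a:abs(r.solve_ik([*kn,.2],down(a))[5]))
command_gripper(.085)
r.reach([*kn,.2],down(a))
for n in('scene','top'): grab(n,n+'1')
t=cv2.imread('pics/top1.png');s=cv2.imread('pics/scene1.png')
cr=lambda im,x,y,w,h,k: cv2.resize(im[y:y+h,x:x+w],None,fx=k,fy=k,interpolation=cv2.INTER_CUBIC)
cv2.imwrite('pics/v1.png',cv2.hconcat([cr(t,115,165,40,40,10),cr(s,300,220,40,40,10)]))
E
```

```text
0.2807023127226604 5.980069432117546
0.28084811206756155 5.8708122166462005
0.23960459027796013 5.6174875992538045
0.2390700182293886 5.581856014808148
th 0.10057558104067094 case centre [0.5712 0.1054]
[0.5398 0.1061] spindle pred [0.535  0.1539]
0.10057558104067094 [ 0.0548  0.4377  1.5398 -0.      1.1641 -0.0458]
3.242168234630464 [ 0.0548  0.4377  1.5398 -0.      1.1641  3.0958]
True
4.425 [0.5396 0.1078 0.145 ] [0.5245 1.8839 3.4406]
[1.2307963267948965, -1.9107963267948966] [np.float64(-1.8208582916211997), np.float64(1.3207343619685936)]
```

View pics/v1.png

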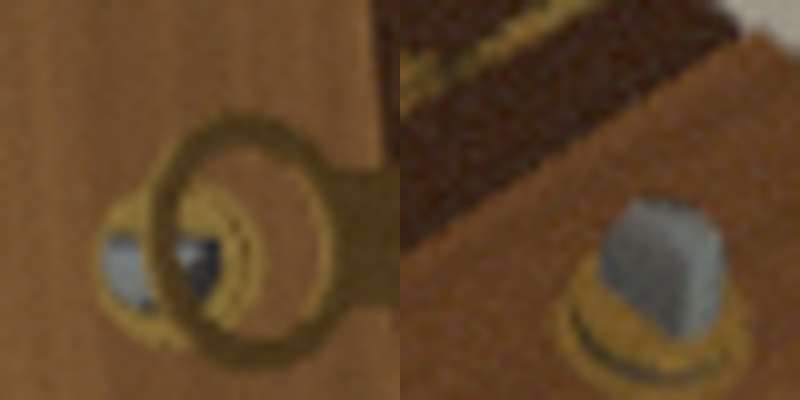

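The hasp only moved slightly, because the force stop tripped early at a TCP height of 0.145 m. I'll push again along the closing arc, slower and with a higher limit.

```bash
python3 - <<'E'
from h import *
np.set_printoptions(precision=4,suppress=True)
print(r.read_state()['time_s'])
th=.1005; ex=np.array([np.cos(th),np.sin(th)]); ey=np.array([-ex[1],ex[0]]); hg=np.array([.543,.0743])
command_gripper(0.0)
p=lambda l:hg+l*ey
r.reach([*p(.032),.155],down(th))
for l,z in((.036,.13),(.039,.115),(.041,.104),(.041,.096)):
    s=r.move_straight([*p(l),z],speed=.05,max_force=25); st=r.read_state(); print(s,st['time_s'],st['eef_pos'],st['contact_force'])
    if s and st['eef_pos'][2]>.103: s=r.move_straight([*p(l),z],speed=.05,max_force=25); st=r.read_state(); print('again',s,st['eef_pos'],st['contact_force'])
r.move_straight([*p(.036),.17],speed=.2)
kn=[.542,-.271]
command_gripper(.085)
r.reach([*kn,.15],down(-.34-np.pi/2))
for n in('scene','top'): grab(n,n+'2')
t=cv2.imread('pics/top2.png');s=cv2.imread('pics/scene2.png')
cr=lambda im,x,y,w,h,k: cv2.resize(im[y:y+h,x:x+w],None,fx=k,fy=k,interpolation=cv2.INTER_CUBIC)
cv2.imwrite('pics/v2.png',cv2.hconcat([cr(t,115,165,40,40,10),cr(s,300,220,40,40,10)]))
print(r.read_state()['time_s'])
E
```

```text
7.1417
False 9.9833 [0.5392 0.1099 0.1296] [-0.2509  0.5478  0.741 ]
False 10.4417 [0.5387 0.1131 0.1145] [ 0.0368  0.2574 -0.8113]
False 10.8167 [0.5385 0.1151 0.1035] [-0.0091 -0.409   0.0482]
True 11.0417 [0.5395 0.1152 0.0984] [-3.9202 -1.2109 12.1206]
13.8667
```

View pics/v2.png

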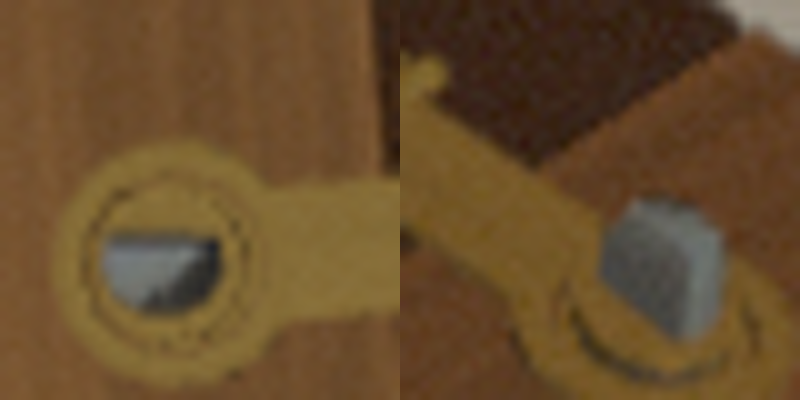

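The hasp now lies flat with its eye round the collar (fingertips reached z about 0.0734). In the top crop the spindle flat is the upper chord, row about 238 of the crop, so it faces roughly world +x. I'll fit the spindle silhouette in both views to get its yaw and position, and measure the knob bar from both views as well.

```bash
cat > fit.py <<'E'
from h import *
from scipy.optimize import minimize
np.set_printoptions(precision=4,suppress=True)
def proj(n,X):
    m=optics.camera_model(n);c=X@np.array(m['R']).T+m['t'];q=c[:,:2]/c[:,2:];q=q*(1+m['k1']*(q**2).sum(1,keepdims=True))
    K=np.array(m['K']);return q*[K[0,0],K[1,1]]+K[:2,2]
def D(r_,f,z):
    a0=np.arccos(f/r_);a=np.linspace(a0,2*np.pi-a0,40);return np.c_[r_*np.cos(a),r_*np.sin(a),0*a+z]
V=np.r_[D(.012,.006,.080),D(.012,.006,.091),D(.0085,.003,.098)]
k=8
def sil(n,x,y,w,box):
    c,s=np.cos(w),np.sin(w);X=V@np.array([[c,s,0],[-s,c,0],[0,0,1]])+[x,y,0]
    uv=(proj(n,X)-box[:2]+.5)*k
    h=cv2.convexHull(uv.astype(np.float32)); im=np.zeros((box[3]*k,box[2]*k),np.uint8)
    cv2.fillConvexPoly(im,np.round(h*16).astype(np.int32),255,shift=4)
    return cv2.GaussianBlur(cv2.resize(im,(box[2],box[3]),interpolation=cv2.INTER_AREA)/255.,(0,0),.6)
boxes={'top':(117,180,30,25),'scene':(312,234,26,24)}
A={}
for n,b in boxes.items():
    im=np.load(f'pics/{n}2.npz')['im'][b[1]:b[1]+b[3],b[0]:b[0]+b[2]].astype(float)
    im=cv2.GaussianBlur(im,(0,0),.5);sat=1-im.min(2)/im.max(2);A[n]=np.clip((.45-sat)/.3,0,1)
def cost(p,ns):
    return sum(((sil(n,p[1+2*i],p[2+2*i],p[0],boxes[n])-A[n])**2).sum() for i,n in enumerate(ns))
for ns in(['top'],['scene'],['top','scene']):
    best=min((minimize(cost,[w]+[.535,.154]*len(ns),args=(ns,),method='Nelder-Mead',options=dict(initial_simplex=np.array([w]+[.535,.154]*len(ns))+np.vstack([np.zeros(1+2*len(ns)),np.diag([.3]+[.003]*2*len(ns))]),maxiter=400)) for w in np.arange(-3.1,3.1,.5)),key=lambda o:o.fun)
    print(ns,best.fun,best.x)
print('silhouette sums',A['top'].sum(),A['scene'].sum())
for n in('scene',):
    P,C=cloud(n,n+'2');Q=P[(np.hypot(P[:,0]-.535,P[:,1]-.154)<.02)&(P[:,2]>.084)];print(len(Q),np.median(Q,0),Q.max(0))
E
timeout 300 python3 fit.py
```

```text
['top'] 6.155837371138809 [-0.1091  0.5371  0.1555]
['scene'] 4.5935068298473505 [-0.0419  0.5361  0.154 ]Traceback (most recent call last):
  File "fit.py", line 25, in <module>
    best=min((minimize(cost,[w]+[.535,.154]*len(ns),args=(ns,),method='Nelder-Mead',options=dict(initial_simplex=np.array([w]+[.535,.154]*len(ns))+np.vstack([np.zeros(1+2*len(ns)),np.diag([.3]+[.003]*2*len(ns))]),maxiter=400)) for w in np.arange(-3.1,3.1,.5)),key=lambda o:o.fun)
  File "fit.py", line 25, in <genexpr>
    best=min((minimize(cost,[w]+[.535,.154]*len(ns),args=(ns,),method='Nelder-Mead',options=dict(initial_simplex=np.array([w]+[.535,.154]*len(ns))+np.vstack([np.zeros(1+2*len(ns)),np.diag([.3]+[.003]*2*len(ns))]),maxiter=400)) for w in np.arange(-3.1,3.1,.5)),key=lambda o:o.fun)
              ~~~~~~~~^^^^^^^^^^^^^^^^^^^^^^^^^^^^^^^^^^^^^^^^^^^^^^^^^^^^^^^^^^^^^^^^^^^^^^^^^^^^^^^^^^^^^^^^^^^^^^^^^^^^^^^^^^^^^^^^^^^^^^^^^^^^^^^^^^^^^^^^^^^^^^^^^^^^^^^^^^^^^^^^^^^^^^^^^^^^^^^^^^^^^^^^^^^^^^^^^^^^^^^^^^^^
    res = _minimize_neldermead(fun, x0, args, callback, bounds=bounds,
                               **options)
    fsim[j] = func(sim[j])
              ~~~~^^^^^^^^
    fx = function(np.copy(x), *(wrapper_args + args))
  File "fit.py", line 23, in cost
    return sum(((sil(n,p[1+2*i],p[2+2*i],p[0],boxes[n])-A[n])**2).sum() for i,n in enumerate(ns))
  File "fit.py", line 23, in <genexpr>
    return sum(((sil(n,p[1+2*i],p[2+2*i],p[0],boxes[n])-A[n])**2).sum() for i,n in enumerate(ns))
                 ~~~^^^^^^^^^^^^^^^^^^^^^^^^^^^^^^^^^^^
  File "fit.py", line 13, in sil
    uv=(proj(n,X)-box[:2]+.5)*k
        ~~~~^^^^^
  File "fit.py", line 5, in proj
    m=optics.camera_model(n);c=X@np.array(m['R']).T+m['t'];q=c[:,:2]/c[:,2:];q=q*(1+m['k1']*(q**2).sum(1,keepdims=True))
ValueError: time passes only in moves, steps and waits
```

Spindle yaw is about -0.08 rad (top -0.11, scene -0.04), at about (0.5366, 0.1548). The traceback came from calling camera_model too often and did no harm. Now I'll grasp the knob and carry it above the spindle.

```bash
python3 - <<'E'
from h import *
np.set_printoptions(precision=4,suppress=True)
kn=[.5424,-.2708]; a=-.355-np.pi/2
command_gripper(.04,60)
r.reach([*kn,.10],down(a))
print(r.move_straight([*kn,.057],speed=.1,max_force=12), r.read_state()['eef_pos'])
command_gripper(0.0,80); st=r.read_state(); print(st['grip_width'],st['grip_force'],st['contact_force'])
r.move_straight([*kn,.18],speed=.25)
b=-.08-np.pi/2; sp=[.5366,.1548]
r.reach([*sp,.175],down(b)); r.hold(.3)
st=r.read_state(); print(st['time_s'],st['eef_pos'],st['contact_force'],st['grip_width'],st['joint_positions'])
for n in('scene','top'): grab(n,n+'3')
t=cv2.imread('pics/top3.png');s=cv2.imread('pics/scene3.png')
cr=lambda im,x,y,w,h,k: cv2.resize(im[y:y+h,x:x+w],None,fx=k,fy=k,interpolation=cv2.INTER_CUBIC)
cv2.imwrite('pics/v3.png',cr(s,285,180,80,80,7))
E
```

```text
False [ 0.5429 -0.2711  0.0578]
0.014551236416351388 80.32441735267639 [ 0.3743 -0.26    5.9681]
18.125 [0.5368 0.1542 0.175 ] [ 0.192   0.7534 -2.2235] 0.01443302402248849 [ 0.1425  0.4781  1.5486 -0.      1.1149  1.7943]
```

View pics/v3.png

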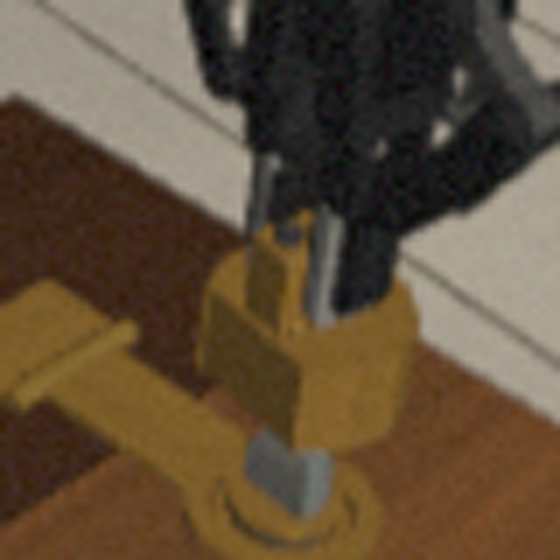

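The knob is held upright and its flat is parallel to the spindle's: knob edge (205,365)-(298,440), spindle edge (250,478)-(300,515). I'll lower it in steps while watching the side forces.

```bash
cat > ins.py <<'E'
from h import *
import sys
np.set_printoptions(precision=4,suppress=True)
def step(x,y,z,f,b,v=.03):
    s=r.move_straight([x,y,z],down(b),speed=v,max_force=f); st=r.read_state(); print(s,round(st['time_s'],2),st['eef_pos'],st['contact_force'],st['torque']); return s
E
python3 - <<'E'
from ins import *
b=-.08-np.pi/2
for z in(.156,.152,.149,.146,.142,.139):
    if step(.5366,.1548,z,10,b): break
E
```

```text
False 19.01 [0.5367 0.1548 0.1561] [ 0.8225  0.2436 -3.4909] [ 0.0364  0.0072 -0.0034]
False 19.29 [0.5365 0.1548 0.1518] [ 0.6368 -0.2934 -2.0847] [-0.0189 -0.0027  0.0058]
False 19.54 [0.5365 0.1548 0.1488] [ 0.7734  0.5602 -2.5605] [-0.0675  0.0101  0.0117]
False 19.79 [0.5365 0.1548 0.1458] [-0.0937 -0.324  -1.9249] [ 0.0019 -0.0191 -0.0006]
False 20.07 [0.5365 0.1548 0.1417] [-0.5659 -0.0279 -2.5035] [-0.0043 -0.0004  0.001 ]
False 20.32 [0.5365 0.1548 0.1388] [ 0.4418  0.8832 -1.6133] [-0.045   0.0241  0.0184]
```

It slid on with no side force, and the foot is now at about z = 0.081. Now to press the collar down.

```bash
python3 - <<'E'
from ins import *
b=-.08-np.pi/2
for z in(.136,.133,.131,.129,.127):
    if step(.5366,.1548,z,18,b): break
r.hold(.5); st=r.read_state(); print(st['eef_pos'],st['contact_force'],st['grip_width'],st['grip_force'])
grab('scene','scene4'); s=cv2.imread('pics/scene4.png')
cv2.imwrite('pics/v4.png',cv2.resize(s[190:270,285:365],None,fx=7,fy=7,interpolation=cv2.INTER_CUBIC))
E
```

```text
False 20.57 [0.5369 0.1548 0.1363] [-0.6006  0.3086  0.9727] [-0.0269 -0.0179  0.0035]
False 20.82 [0.5369 0.1549 0.1332] [ 0.5493 -0.2713  2.3985] [-0.0163 -0.063   0.0027]
False 21.07 [0.537  0.1549 0.1326] [-3.3615 -1.0986 12.5876] [-0.066   0.5875  0.0723]
False 21.32 [0.5371 0.1549 0.1323] [-6.5313 -1.8697 25.6751] [-0.2453  1.4271  0.0316]
False 21.57 [0.5373 0.1549 0.1322] [-11.6739  -2.228   39.059 ] [-0.4727  2.298   0.0132]
[0.5373 0.1549 0.1321] [-11.8383  -1.7801  37.8721] 0.014119168908344953 85.02689480781555
```

View pics/v4.png

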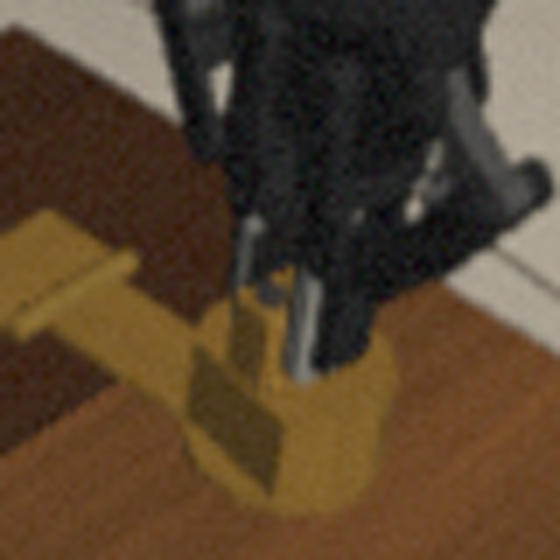

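The knob is at the hard stop: force rose steeply below TCP 0.133 m after about 5.5 mm of spring travel. I'll ease the push to about 18 N and hand in.

```bash
python3 - <<'E'
from ins import *
step(.5366,.1548,.1298,None,-.08-np.pi/2); r.hold(.5); st=r.read_state(); print(st['eef_pos'],st['contact_force'],st['grip_force'],st['time_s'])
if st['contact_force'][2]>10 and st['eef_pos'][2]<.1328: print(r.finish_job())
E
```

```text
False 22.38 [0.5371 0.1549 0.1324] [-5.975  -1.0653 18.5472] [-0.2553  1.0334  0.0392]
[0.5371 0.1549 0.1324] [-5.5216 -1.0276 19.9654] 82.49905228614807 22.875
the job is handed in; nothing more can be done
None
```

The job is handed in: the hasp lies flat round the spindle, and the brass knob is on the D-spindle, still gripped and pressed against the collar's stop with about 20 N, at 22.9 s.

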